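# Find the right gate of the slitter with a feeler gauge

### The arm

A 6-joint arm with a two-finger parallel gripper is mounted at the origin on a cart in front of the work surface, level with it; the furniture and walls round the work are solid. World frame = base frame: x ahead of the robot, y to its left, z up, the work surface at z = 0. Lengths are in m, angles in rad, forces in N, time in s.
With the tool pointing down it reaches from about 0.25 to 0.775 m from the base axis. Payload 4 kg.
Tool frame: the origin (TCP) lies at the very end of the fingers, on their centre line; the grasp point (between the pads) lies 19 mm behind it (robot.pinch_z is the distance from the TCP to the grasp point, in m); z points along the fingers, y is the line along which they close (so a half turn about z gives the same grasp; the last joint's range is limited). The gripper opens to 94 mm and grips with 3 to 60 N. Pads are 16 mm wide; open, the fingers measure 119 mm over their backs; the gripper's body (75 mm by 177 mm) begins 78 mm behind the grasp point.
Start: joints at [1.113, 0.087, 1.371, -0, 1.684, -0.103], TCP at [0.191, 0.516, 0.206] pointing down, gripper open.
Joint ranges: [-3.1, 3.1], [-0.76, 2.03], [0.27, 2.55], [-1.08, 4.22], [0.17, 2.65], [-2.57, 2.57]. Speed limits (rad/s): [2.79, 2.79, 3.14, 3.14, 3.14, 3.14].

### API

Orientations are given as [roll, pitch, yaw] about the fixed x, y, z axes, in that order (R = Rz(yaw) Ry(pitch) Rx(roll)).
In Python, from bench import robot gives the robot as it stands.
- The arm moves only by the tool arm_command, never from a script. Its argument "targets" is one flat list of numbers, 7 for each row, row after row: the turn, a rotation vector about the tool's x, y, z in degrees, then the shift along the tool's x, y, z in mm, then the closure, from -1 (fully open) to 1 (shut). In form: [ax, ay, az, x, y, z, hand, ax, ay, az, x, y, z, hand, ...]. A call has 1 to 20 rows; each row is the pose to reach, as a shift and turn from the pose commanded when the call began, along the tool's axes at that moment; what a row does not reach only later rows make up. A row lasts 1/10 s, in which the tool goes at most 50 mm and 8.59 degrees, less where a joint would pass 70% of its speed; a pose out of reach is approached as far as the arm can. A call with a gripper value outside its range is refused whole. The fingers move at their own pace and stop on an object; the grip force is fixed at half the most. Time passes only in rows, so rows that repeat a pose let the fingers close. It gives the time, the measured TCP pose, the force, the opening and the grip force at its end, in the units of the state.
- robot.get_obs(): the state, without advancing time (a new reading comes with each control period).
- robot.snapshot(name): name is "scene" or "top" or "wrist"; returns a dict with "color" (400x640x3 uint8, red, green, blue), "range_z" (400x640 float32, m along the optical axis (not along the pixel's ray), 0 where there is no reading), "fx", "fy", "cx", "cy" (pixels), "dist_coeffs" ([k1, k2, p1, p2, k3] as OpenCV has them; the pictures are not rectified), "T" (4x4, takes a point from camera to world coordinates); the wrist camera has in their place "T_tool_cam" (4x4, takes a point from camera to tool coordinates, whose origin is the TCP and whose axes are the flange's). Camera axes: x right, y down, z forward; pixel columns grow to the right and rows downward; lengths in m; the calibration is good to about 2 mm. A picture is of the moment at which its call begins: read the wrist's pose just before it.
- robot.close_job(): hands the job in; it is judged then, once.
The state is a dict: "time": time; "joint_positions": joint angles; "qvel": joint speeds; "joint_torque": joint torques, N m; "tool_pos": TCP position; "ee_rot": TCP orientation; "wrist_force": force on the tool from outside, world axes, zero at the start; "wrist_torque": the same for the moment, N m; "width": finger opening in m; "finger_force": force on a finger pad.
Only numpy, scipy, OpenCV 4.12 (cv2) and the standard library are available. Lean on these libraries where they do the work, as an engineer would, in place of code of your own. Each camera call takes 0.05 s, during which the arm holds its last target. There are 200 camera calls.

### The job

The three gates of the blue board slitter look alike, but only one is set to the thickness of the orange-handled feeler gauge: in one the blade jams part way, in one it runs in freely, and in the right one it drags lightly and evenly all the way. Slide the blade into the gates to feel which is which, and leave the gauge in the right gate, pushed fully home with its foot against the slitter's face, standing level on the table and let go. Leave the glass, mug, tape, bottle and model trains where they are.

Things in the scene. Friction and masses are not known exactly. Their poses are not given: they have to be found in the camera images.
- gauge: Loose feeler gauge, about 0.14 kg, standing on the table. Orange handle 44 (x) x 14 (y) x 46 high on a foot plate 44 x 34 x 5 high; steel tongue 6 thick (y), 1 to 25 above the underside, sticks 80 out of the handle's front along +x. Origin: centre of the handle's underside; z up. Grasp the handle from above across its 14 mm, above the foot plate.
- gauge_tip (a point): Centre of the tongue's end, 102 mm ahead (+x) of the gauge's origin, 13 above its underside. Axes as the gauge's.
- slitter: Fixed board slitter, blue block 330 wide (y) x 100 deep (x) x 45 high; grey hood, two black knobs to 60 high. Origin: at table level, middle of the front face; x points into it, y left, z up. Three gates at y = +110, 0, -110, under yellow lines: upright slots, table to 40 high, along +x. Mouth 24 wide, tapering over 18 to a channel 10 wide, 94 deep, hooded from 18 on.
- gate_1 (a point): Middle of the mouth of the left (+y) gate, on the front face at table level; axes as the slitter's (+x into the gate). Fully home the tip is 80 mm in: the foot plate's front edge meets the slitter's face. Which gate is tight, slack or right varies and cannot be seen.
- gate_2 (a point): The same for the middle gate. The tight gate stops the tongue dead 34 mm in; the slack one is empty and gives no drag.
- gate_3 (a point): The same for the right (-y) gate. The right setting has a hidden sprung shoe on its +y wall: the tongue meets its ramp 30 to 52 mm in (about 6 to 12 N, mostly push-back), then it drags with about 2 to 5 N all the way, pushes the tongue to -y with about 5 to 8 N and holds it when let go.
- glass_cobalt: Loose bystander (sizes in mm): blue glass, 87 dia x 81 high. Origin: centre of its underside. Leave it alone.
- mug_cream: Loose bystander (sizes in mm): cream mug, 86x116x87. Origin: centre of its underside. Leave it alone.
- masking_tape: Loose bystander (sizes in mm): roll of masking tape, 100 dia x 25 high. Origin: centre of its underside. Leave it alone.
- glue_bottle: Loose bystander (sizes in mm): white bottle, 38 dia x 72 high. Origin: centre of its underside. Leave it alone.
- coach_silver: Loose bystander (sizes in mm): silver model coach, 18x100x22, between the lanes of gates 1 and 2, its long axis (own y) along the gates. Origin: centre of its underside. Leave it alone.
- railcar_07: Loose bystander (sizes in mm): red model railcar, 22x99x18, between the lanes of gates 2 and 3, likewise. Origin: centre of its underside. Leave it alone.

How it is judged:
By the outcome, as a careful person would: the job done as asked, in the order asked, and still so for the second after the job is handed in, with the robot touching nothing.
It also fails if it takes over 69 s, if anything falls off the work surface, if the arm or the gripper's body presses on something with over 40 N, if the wrist force passes 120 N, or if a joint passes its speed limit or range.

## Working session

There is one attempt and no reset: what is moved stays moved. The work goes in short steps, Python scripts to look and compute and a tool call to move; the robot and the scene stay as the last step left them, time stands still between calls to the robot, and variables do not carry over. Pictures are saved under pics/ and viewed, at most 10 in all, crops included, and the job is handed in when it is done.

Besides the shell and the picture viewer there is one more tool, called after "Request:" as name(argument=value, ...) on one line, values as JSON. arm_command: Moves the arm, as the interface text tells. Its arguments: {"type":"object","properties":{"targets":{"type":"array"}},"required":["targets"]}

```bash
mkdir -p pics; cat > h.py <<'E'
from bench import robot
import numpy as np, cv2
def snap(n,f):
    s=robot.snapshot(n); cv2.imwrite('pics/'+f+'.png',cv2.cvtColor(s['color'],cv2.COLOR_RGB2BGR)); np.save('pics/'+f,s,allow_pickle=True); return s
def load(f): return np.load('pics/'+f+'.npy',allow_pickle=True).item()
def ray(s,u,v,T=None):
    T=s['T'] if T is None else T
    K=np.array([[s['fx'],0,s['cx']],[0,s['fy'],s['cy']],[0,0,1.]])
    p=cv2.undistortPoints(np.array([[[u,v]]],float),K,np.array(s['dist_coeffs'],float))[0,0]
    return T[:3,3],T[:3,:3]@np.array([p[0],p[1],1])
def at_z(s,u,v,z,T=None):
    o,d=ray(s,u,v,T); return o+d*(z-o[2])/d[2]
E
python3 - <<'E'
from h import *
s=snap('top','top1'); snap('scene','sc1')
print(s['T'],s['fx'],{k:v for k,v in robot.get_obs().items()})
E
```

```text
[[-0.00550727 -0.98656638  0.16326801  0.32528815]
 [-0.99994714  0.00685075  0.00766679  0.08564571]
 [-0.00868231 -0.16321716 -0.98655196  1.24003865]
 [ 0.          0.          0.          1.        ]] 369.6701158135754 {'time': 0.1, 'joint_positions': array([ 1.11288691e+00,  8.79157400e-02,  1.37202138e+00, -5.77771593e-06,
        1.68357493e+00, -1.03097674e-01]), 'qvel': array([ 0.00045677, -0.00044838, -0.00427146, -0.00043105, -0.00108331,
        0.00037616]), 'joint_torque': array([ 1.91442690e-03, -3.41251659e+01, -3.03302586e+01,  7.19047431e-02,
        3.04490793e-02, -9.40843802e-05]), 'tool_pos': array([0.19088052, 0.51532959, 0.20444373]), 'ee_rot': array([-3.13968285e+00, -1.91823630e-04,  2.78678008e+00]), 'wrist_force': array([ 0.55875351, -0.05182063, -0.60646477]), 'wrist_torque': array([-0.06359093, -0.02112395,  0.00053306]), 'finger_force': 0.0, 'width': 0.09398697603353694}
```

View pics/top1.png

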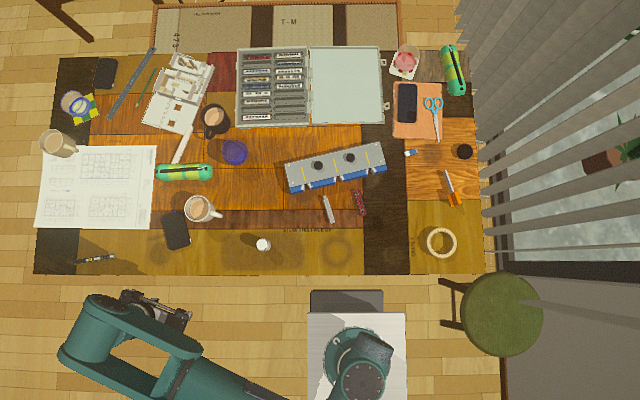

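View pics/sc1.png

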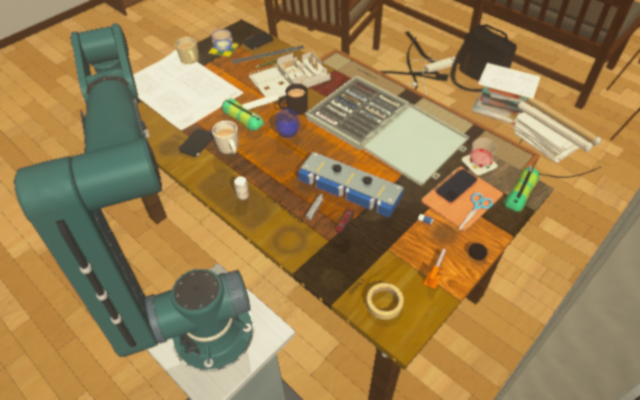

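The top view shows the slitter at about (335,167), the gauge at (452,190) with its tongue towards up-left, and the trains at (327,209) and (359,203). I'll enlarge the area.

```bash
python3 - <<'E'
import cv2
i=cv2.imread('pics/top1.png')[130:230,275:475]
cv2.imwrite('pics/c1.png',cv2.resize(i,None,fx=4,fy=4,interpolation=cv2.INTER_CUBIC))
E
```

```text
(no output)
```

View pics/c1.png

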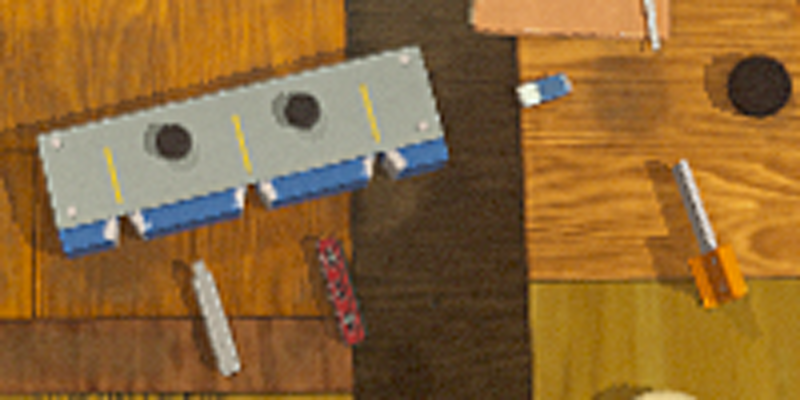

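The crop shows the hood lines at (106,148)-(119,203), (235,116)-(248,172) and (364,86)-(378,141). The face foot corners are at (72,258) and (447,162). The gauge tip is at (683,162) and its handle around (718,275).

```bash
python3 - <<'E'
from h import *
s=load('top1')
f=lambda x,y,z: at_z(s,275+(x+.5)/4-.5,130+(y+.5)/4-.5,z)
P={}
for n,x,y,z in [('l1b',106,148,.045),('l1f',119,203,.045),('l2b',235,116,.045),('l2f',248,172,.045),('l3b',364,86,.045),('l3f',378,141,.045),('cL',72,258,0),('cR',447,162,0),('tip',683,162,.025),('tongroot',711,248,.025),('handle',718,275,.03),('coachA',199,263,.02),('coachB',232,374,.02),('railA',327,238,.018),('railB',355,342,.018)]:
    P[n]=f(x,y,z); print(n,P[n].round(4))
d=P['cL']-P['cR']; print(np.linalg.norm(d), 'yaw slitter',np.degrees(np.arctan2(-d[0],d[1])))
d=P['l1f']-P['l3f'];print(np.degrees(np.arctan2(-d[0],d[1])),np.linalg.norm(d))
d=P['tip']-P['tongroot']; print(np.linalg.norm(d),'gauge yaw',np.degrees(np.arctan2(d[1],d[0])))
from scipy.spatial.transform import Rotation as R
o=robot.get_obs(); print(R.from_euler('xyz',o['ee_rot']).as_matrix().round(4)); w=robot.snapshot('wrist');print(w['T_tool_cam'].round(3),w['fx'])
E
```

```text
l1b [0.6267 0.1749 0.045 ]
l1f [0.5799 0.1639 0.045 ]
l2b [0.6533 0.0674 0.045 ]
l2f [0.6054 0.0571 0.045 ]
l3b [ 0.6785 -0.0408  0.045 ]
l3f [ 0.631  -0.0513  0.045 ]
cL [0.5419 0.2068 0.    ]
cR [ 0.6236 -0.1154  0.    ]
tip [ 0.6165 -0.3117  0.025 ]
tongroot [ 0.5424 -0.331   0.025 ]
handle [ 0.5186 -0.3337  0.03  ]
coachA [0.5334 0.0983 0.02  ]
coachB [0.4401 0.0715 0.02  ]
railA [ 0.5543 -0.0093  0.018 ]
railB [ 0.4663 -0.0309  0.018 ]
0.3323442246089472 yaw slitter 14.219587822555793
13.363263237798762 0.22116737034736653
0.07653685112432627 gauge yaw 14.561659746401808
[[-9.377e-01  3.474e-01 -8.000e-04]
 [ 3.474e-01  9.377e-01 -1.700e-03]
 [ 2.000e-04 -1.900e-03 -1.000e+00]]
[[-0.001 -0.963 -0.271  0.078]
 [ 1.    -0.001 -0.    -0.001]
 [ 0.    -0.271  0.963 -0.179]
 [ 0.     0.     0.     1.   ]] 356.0076339778939
```

Request:
arm_command(targets=[0,0,145,-603,-686,6,0,0,0,145,-603,-686,6,0,0,0,145,-603,-686,6,0,0,0,145,-603,-686,6,0,0,0,145,-603,-686,6,0,0,0,145,-603,-686,6,0,0,0,145,-603,-686,6,0,0,0,145,-603,-686,6,0,0,0,145,-603,-686,6,0,0,0,145,-603,-686,6,0,0,0,145,-603,-686,6,0,0,0,145,-603,-686,6,0,0,0,145,-603,-686,6,0,0,0,145,-603,-686,6,0,0,0,145,-603,-686,6,0,0,0,145,-603,-686,6,0,0,0,145,-603,-686,6,0,0,0,145,-603,-686,6,0,0,0,145,-603,-686,6,0,0,0,145,-603,-686,6,0])

```text
time: 2.15
tool_pos: [0.5179, -0.3383, 0.1976]
ee_rot: [-3.139, 0.002, 0.254]
wrist_force: [0.8, 0.2, -0.0]
width: 0.0468
finger_force: 0.0
```

```bash
cat >> h.py <<'E'
from scipy.spatial.transform import Rotation as R
def wsnap(f):
    o=robot.get_obs(); T=np.eye(4); T[:3,:3]=R.from_euler('xyz',o['ee_rot']).as_matrix(); T[:3,3]=o['tool_pos']
    s=robot.snapshot('wrist'); s['T']=T@s['T_tool_cam']; s['o']=o
    cv2.imwrite('pics/'+f+'.png',cv2.cvtColor(s['color'],cv2.COLOR_RGB2BGR)); np.save('pics/'+f,s,allow_pickle=True); return s
def to_tool(p,yaw): # world delta -> tool axes when tool is down at yaw (deg)
    c,s_=np.cos(np.radians(yaw)),np.sin(np.radians(yaw)); return np.array([c*p[0]+s_*p[1], s_*p[0]-c*p[1], -p[2]])*1000
E
python3 - <<'E'
from h import *
s=wsnap('w1'); print(s['o']['tool_pos'],np.degrees(s['o']['ee_rot']),s['o']['width'],s['o']['time'])
E
```

```text
[ 0.51791054 -0.3383095   0.19760619] [-1.79848966e+02  9.70257313e-02  1.45468804e+01] 0.04684231016602781 2.15
```

View pics/w1.png

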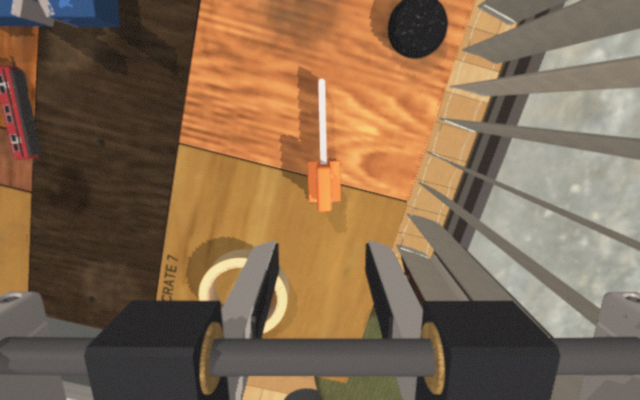

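The wrist view shows the gauge tip at (321,80), the tongue root at (324,164) and the handle top spanning rows 165-210 near column 324. The blinds lie to the right, so I'll check their clearance.

```bash
python3 - <<'E'
from h import *
s=load('w1')
hsv=cv2.cvtColor(s['color'],cv2.COLOR_RGB2HSV)
for n,u,v,z in [('tip',321.5,79,.025),('root',324,163,.025)]:
    print(n,at_z(s,u,v,z).round(4))
rz=s['range_z']
def P3(u,v):
    o,d=ray(s,u,v); return o+d*rz[v,u]
m=(hsv[...,0]<14)&(hsv[...,1]>190)&(hsv[...,2]>180); m[:150]=0;m[225:]=0;m[:,:295]=0;m[:,350:]=0
pts=np.array([P3(u,v) for v,u in np.argwhere(m)])
t=pts[(pts[:,2]>.038)&(pts[:,2]<.055)]
print(len(pts),len(t),t.mean(0)); r=cv2.minAreaRect((t[:,:2]*1000).astype(np.float32));print('top',r)
f=pts[pts[:,2]<.012];r=cv2.minAreaRect((f[:,:2]*1000).astype(np.float32));print('foot',len(f),r)
for u,v in [(420,220),(410,250),(430,190),(470,120),(500,180),(455,86),(440,250)]: print(u,v,P3(u,v).round(3))
E
```

```text
tip [ 0.6185 -0.3129  0.025 ]
root [ 0.5427 -0.3351  0.025 ]Traceback (most recent call last):
  File "<stdin>", line 11, in <module>
IndexError: too many indices for array: array is 1-dimensional, but 2 were indexed
```

```bash
python3 - <<'E'
from h import *
s=load('w1')
hsv=cv2.cvtColor(s['color'],cv2.COLOR_RGB2HSV)
rz=s['range_z']
def P3(u,v):
    o,d=ray(s,u,v); return o+d*rz[v,u]
print(hsv[190,324],hsv[190,350],P3(324,190),P3(324,200),P3(313,190),P3(337,190))
m=(hsv[...,0]<16)&(hsv[...,1]>195)&(hsv[...,2]>150); m[:155]=0;m[225:]=0;m[:,:300]=0;m[:,:345][:,:0]=0;m[:,348:]=0
pts=np.array([P3(u,v) for v,u in np.argwhere(m)]).reshape(-1,3); print(len(pts))
t=pts[(pts[:,2]>.036)&(pts[:,2]<.06)]
print(t.mean(0) if len(t) else 0,cv2.minAreaRect((t[:,:2]*1000).astype(np.float32)) if len(t) else '')
for u,v in [(420,220),(410,250),(430,190),(470,120),(500,180),(440,250)]: print(u,v,P3(u,v).round(3))
for v in range(160,214,4): print(v,hsv[v,306:346:3,1])
E
```

```text
[ 15 167 246] [ 17 155 186] [ 0.52075845 -0.34074147  0.04563166] [ 0.51125689 -0.34321742  0.04577338] [ 0.50898602 -0.33185481  0.00605035] [ 0.51529615 -0.3567156   0.00548687]
0
0 
420 220 [ 0.355 -0.679 -0.622]
410 250 [ 0.251 -0.687 -0.64 ]
430 190 [ 0.458 -0.656 -0.56 ]
470 120 [ 0.669 -0.76  -0.722]
500 180 [ 0.519 -0.927 -0.739]
440 250 [ 0.354 -0.663 -0.386]
160 [156 164 165 162 163  44  20  98 169 172 174 166 157 154]
164 [164 181 181 179 176 117 117 160 181 170 166 173 162 157]
168 [164 180 181 185 182 182 180 178 181 169 164 166 163 161]
172 [162 180 183 180 177 168 168 165 170 168 166 170 159 163]
176 [152 181 180 170 174 167 167 167 157 162 172 164 144 145]
180 [157 180 181 179 175 168 168 163 172 172 169 168 157 155]
184 [162 184 180 182 176 168 168 166 172 174 172 176 154 156]
188 [155 180 180 184 177 167 166 166 170 172 172 172 158 163]
192 [158 182 181 185 178 167 165 165 170 173 173 172 156 156]
196 [157 176 179 182 180 168 165 163 170 173 172 173 161 165]
200 [158 177 169 163 182 166 163 164 158 169 172 173 159 159]
204 [156 159 159 157 183 168 166 162 170 155 160 158 156 154]
208 [159 161 158 157 181 169 169 162 170 159 157 158 162 154]
212 [157 157 162 161 163 170 169 166 154 159 159 161 151 159]
```

```bash
python3 - <<'E'
from h import *
s=load('w1'); rz=s['range_z']
def P3(u,v):
    o,d=ray(s,u,v); return o+d*rz[v,u]
pts=np.array([P3(u,v) for v in range(155,225) for u in range(300,348)])
t=pts[(pts[:,2]>.041)&(pts[:,2]<.05)]; print(len(t),t.mean(0),cv2.minAreaRect((t[:,:2]*1000).astype(np.float32)))
tg=np.array([P3(u,v) for v in range(70,162) for u in range(310,340)]); tg=tg[(tg[:,2]>.018)&(tg[:,2]<.032)]
print(len(tg),tg.mean(0)); l=cv2.fitLine(tg[:,:2].astype(np.float32),cv2.DIST_L2,0,.01,.01).ravel(); print(l,np.degrees(np.arctan2(l[1],l[0])))
E
```

```text
644 [ 0.52186091 -0.33995155  0.04579227] ((521.11376953125, -340.17559814453125), (44.030147552490234, 13.806867599487305), 16.37895393371582)
509 [ 0.58229822 -0.32276475  0.02452474]
[ 0.96247363  0.27137512  0.5822982  -0.32276475] 15.746111
```

Request:
arm_command(targets=[0,0,-1.5,3,3,50,0,0,0,-1.5,3,3,100,0,0,0,-1.5,3,3,145,0,0,0,-1.5,3,3,175,0,0,0,-1.5,3,3,184,0,0,0,-1.5,3,3,184,0,0,0,-1.5,3,3,184,1,0,0,-1.5,3,3,184,1,0,0,-1.5,3,3,184,1,0,0,-1.5,3,3,184,1,0,0,-1.5,3,3,184,1,0,0,-1.5,3,3,184,1])

```text
time: 3.4
tool_pos: [0.5223, -0.3394, 0.0165]
ee_rot: [3.141, -0.001, 0.282]
wrist_force: [-0.9, 0.5, 4.7]
width: 0.0139
finger_force: 30.0
```

Request:
arm_command(targets=[0,0,0,0,0,-40,1,0,0,0,0,0,-80,1,0,0,2.4,16,-48,-100,1,0,0,2.4,16,-98,-100,1,0,0,2.4,16,-148,-100,1,0,0,2.4,16,-198,-100,1,0,0,2.4,16,-235,-100,1,0,0,2.4,16,-248,-100,1,0,0,2.4,16,-248,-100,1,0,0,2.4,16,-248,-100,1])

```text
time: 4.4
tool_pos: [0.4685, -0.0974, 0.1154]
ee_rot: [3.14, 0.0, 0.24]
wrist_force: [-0.5, 1.0, -1.1]
width: 0.0138
finger_force: 30.0
```

```bash
python3 - <<'E'
from h import *
s=wsnap('w2'); print(s['o']['tool_pos'],np.degrees(s['o']['ee_rot']),s['o']['wrist_force'],s['o']['time'])
E
```

```text
[ 0.46853722 -0.09743462  0.11537742] [1.79936957e+02 1.47374100e-05 1.37605937e+01] [-0.53012743  1.01698411 -1.12873743] 4.4
```

View pics/w2.png

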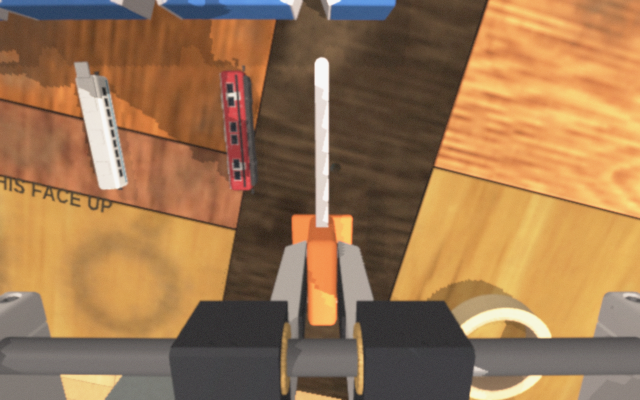

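The wrist view shows the tongue tip at (321,60) and the slitter's front edge along row 18. The mouths are at columns ~140-163 (gate 2) and ~299-326 (gate 3). I'll enlarge this strip.

```bash
python3 - <<'E'
from h import *
i=cv2.imread('pics/w2.png')
a=cv2.resize(i[0:35,110:200],None,fx=8,fy=8,interpolation=cv2.INTER_CUBIC);b=cv2.resize(i[0:35,280:370],None,fx=8,fy=8,interpolation=cv2.INTER_CUBIC)
cv2.imwrite('pics/c2.png',np.vstack([a,b]))
s=load('w2');rz=s['range_z']
def P3(u,v):
    o,d=ray(s,u,v); return o+d*rz[v,u]
pts=np.array([P3(u,v) for v in range(62,212) for u in range(308,336)])
z0=.115-.0165+.025
t=pts[abs(pts[:,2]-z0)<.006]; l=cv2.fitLine(t[:,:2].astype(np.float32),cv2.DIST_HUBER,0,.01,.01).ravel()
yaw=np.degrees(np.arctan2(l[1],l[0]));print(len(t),t.mean(0),yaw)
o=s['o']['tool_pos']; n=np.array([-l[1],l[0]]); print('lateral of TCP from tongue line',n@(o[:2]-l[2:4])*1000)
print('tongue slope z',np.polyfit(t[:,:2]@l[:2],t[:,2],1))
print('tip',at_z(s,321,58.5,t[:,2].mean()))
pts=np.array([P3(u,v) for v in range(225,310) for u in range(300,345)]);q=pts[abs(pts[:,2]-.145)<.006];print(len(q),cv2.minAreaRect((q[:,:2]*1000).astype(np.float32)),q[:,2].mean())
E
```

```text
1892 [ 0.53211751 -0.08281052  0.12331022] 13.9739895
lateral of TCP from tongue line 1.1621427678797145
tongue slope z [-0.01305792  0.12979181]
tip [ 0.56557314 -0.07457112  0.12331022]
2330 ((471.6481628417969, -97.85993957519531), (35.92952346801758, 20.74015235900879), 12.688433647155762) 0.1446037198506417
```

View pics/c2.png

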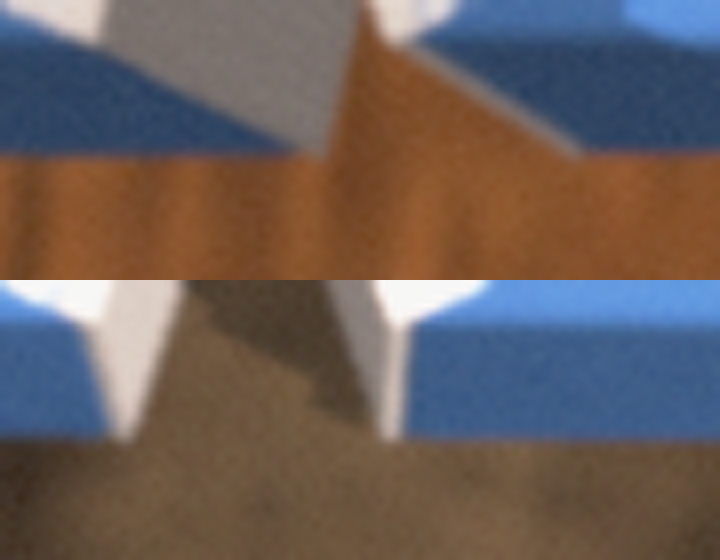

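The enlarged strip shows the gate 2 floor mouth edges at columns 325 and 580, row 156. Gate 3's are at 135 and 380, row 160.

```bash
python3 - <<'E'
from h import *
s=load('w2')
f=lambda x,y,u0: at_z(s,u0+(x+.5)/8-.5,(y+.5)/8-.5,0)[:2]
c=[f(325,156,110),f(580,156,110),f(135,159,280),f(380,159,280)]
g2=(c[0]+c[1])/2; g3=(c[2]+c[3])/2
print(c,'g2',g2,'g3',g3,np.linalg.norm(g2-g3),np.linalg.norm(c[0]-c[1]),np.linalg.norm(c[2]-c[3]))
d=g2-g3; yaw=np.arctan2(-d[0],d[1]); print('yaw',np.degrees(yaw))
# face rows by range: hood top / blue front
x=np.array([np.cos(yaw),np.sin(yaw)]); n=np.array([-x[1],x[0]])
o=s['o']['tool_pos'][:2]
print('TCP in g3 frame',(o-g3)@x*1000,(o-g3)@n*1000)
t=np.array([.532118,-.0828105]); print('tongue pt in g3',(t-g3)@x*1000,(t-g3)@n*1000)
tip=np.array([.56557,-.07457]); print('tip',(tip-g3)@x*1000,(tip-g3)@n*1000)
E
```

```text
[array([0.5772275 , 0.06086128]), array([0.58279855, 0.03736445]), array([ 0.60271798, -0.04650771]), array([ 0.60818329, -0.06889268])] g2 [0.58001303 0.04911286] g3 [ 0.60545064 -0.0577002 ] 0.10980027917441465 0.024148245628075847 0.023042496130058456
yaw 13.395508855692235
TCP in g3 frame -142.39390208684176 -6.934456441214609
tongue pt in g3 -77.15489869343239 -7.43806176753449
tip -42.70390219511172 -7.171632559863106
```

Request:
arm_command(targets=[0,0,0.4,0,-7,0,1,0,0,0.4,0,-7,45,1,0,0,0.4,0,-7,85,1,0,0,0.4,0,-7,97,1,0,0,0.4,0,-7,97,1,0,0,0.4,15,-7,97,1,0,0,0.4,30,-7,97,1,0,0,0.4,42,-7,97,1,0,0,0.4,52,-7,97,1,0,0,0.4,60,-7,97,1,0,0,0.4,65,-7,97,1,0,0,0.4,65,-7,97,1])

```text
time: 5.65
tool_pos: [0.5301, -0.0741, 0.0185]
ee_rot: [-3.142, -0.0, 0.234]
wrist_force: [1.0, -0.1, -0.8]
width: 0.0139
finger_force: 30.0
```

```bash
python3 - <<'E'
from h import *
s=wsnap('w3'); print(s['o']['tool_pos'],np.degrees(s['o']['ee_rot']),s['o']['wrist_force'],s['o']['time'])
o=s['o']['tool_pos'][:2]; g3=np.array([.60545,-.0577]);a=np.radians(13.4);x=np.array([np.cos(a),np.sin(a)]); n=np.array([-x[1],x[0]])
print((o-g3)@x*1000,(o-g3)@n*1000, s['o']['wrist_force'][:2]@x,s['o']['wrist_force'][:2]@n)
i=cv2.imread('pics/w3.png'); cv2.imwrite('pics/c3.png',cv2.resize(i[20:240,220:440],None,fx=2.7,fy=2.7))
E
```

```text
[ 0.53009085 -0.07413458  0.01846428] [-1.79998726e+02 -7.48738270e-04  1.33886413e+01] [ 0.97446082 -0.08288703 -0.76585988] 5.65
-77.11624276586411 1.4771669248686765 0.9287230881283288 -0.3064597565846555
```

View pics/c3.png

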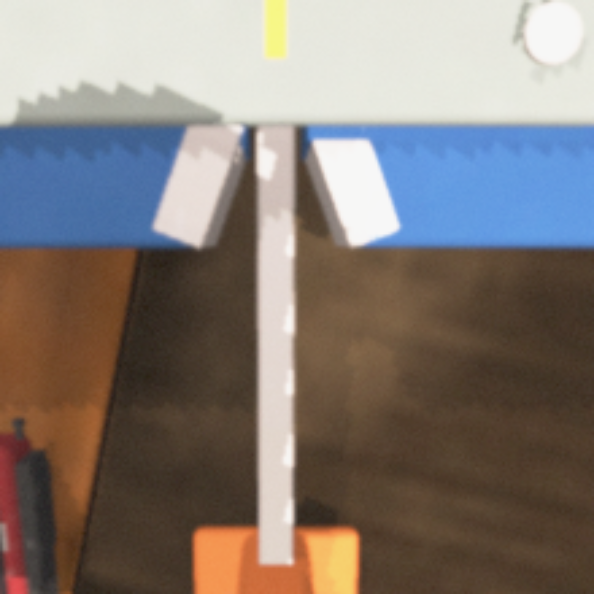

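The tongue is centred in gate 3's channel entrance. I'll feel further in.

Request:
arm_command(targets=[0,0,0,3,0,0,1,0,0,0,6,0,0,1,0,0,0,8,0,0,1,0,0,0,10,0,0,1,0,0,0,12,0,0,1,0,0,0,12,0,0,1])

```text
time: 6.3
tool_pos: [0.5416, -0.0714, 0.0185]
ee_rot: [-3.142, -0.0, 0.233]
wrist_force: [0.0, 0.4, -0.5]
width: 0.0141
finger_force: 30.0
```

Request:
arm_command(targets=[0,0,0,2,0,0,1,0,0,0,4,0,0,1,0,0,0,6,0,0,1,0,0,0,6,0,0,1])

```text
time: 6.7
tool_pos: [0.5474, -0.07, 0.0185]
ee_rot: [3.142, -0.0, 0.234]
wrist_force: [0.6, 0.4, -1.1]
width: 0.0136
finger_force: 30.0
```

Request:
arm_command(targets=[0,0,0,3,0,0,1,0,0,0,6,0,0,1,0,0,0,9,0,0,1,0,0,0,12,0,0,1,0,0,0,15,0,0,1,0,0,0,18,0,0,1,0,0,0,18,0,0,1])

```text
time: 7.4
tool_pos: [0.5632, -0.0671, 0.0174]
ee_rot: [3.141, 0.005, 0.232]
wrist_force: [-2.8, -3.9, -2.0]
width: 0.0136
finger_force: 30.1
```

Request:
arm_command(targets=[0,0,0,2,0,0,1,0,0,0,4,0,0,1,0,0,0,4,0,0,1])

```text
time: 7.7
tool_pos: [0.5674, -0.0662, 0.0177]
ee_rot: [3.141, 0.004, 0.233]
wrist_force: [-2.6, -4.9, -2.0]
width: 0.0138
finger_force: 30.0
```

Request:
arm_command(targets=[0,0,0,2,0,0,1,0,0,0,4,0,0,1,0,0,0,4,0,0,1])

```text
time: 8.0
tool_pos: [0.5714, -0.0653, 0.0177]
ee_rot: [3.14, 0.004, 0.233]
wrist_force: [-3.0, -4.0, -2.9]
width: 0.0139
finger_force: 30.0
```

Request:
arm_command(targets=[0,0,0,2,0,0,1,0,0,0,4,0,0,1,0,0,0,4,0,0,1])

```text
time: 8.3
tool_pos: [0.5753, -0.0644, 0.0177]
ee_rot: [3.14, 0.004, 0.233]
wrist_force: [-2.3, -3.6, -1.4]
width: 0.0137
finger_force: 30.0
```

Steady light drag with a push to -y well past 52 mm marks this as the right gate. I'll push home.

Request:
arm_command(targets=[0,0,0,3,0,0,1,0,0,0,6,0,0,1,0,0,0,8,0,0,1,0,0,0,8,0,0,1])

```text
time: 8.7
tool_pos: [0.5833, -0.0626, 0.0178]
ee_rot: [3.14, 0.003, 0.233]
wrist_force: [-2.4, -4.6, -2.6]
width: 0.0137
finger_force: 30.0
```

Request:
arm_command(targets=[0,0,0,1,0,0,1,0,0,0,2,0,0,1,0,0,0,2,0,0,1])

```text
time: 9.0
tool_pos: [0.585, -0.0622, 0.0178]
ee_rot: [3.14, 0.004, 0.233]
wrist_force: [-2.1, -4.4, -1.6]
width: 0.0138
finger_force: 30.0
```

Request:
arm_command(targets=[0,0,0,0,0,1,1,0,0,0,1,0,1,1,0,0,0,2,0,1,1,0,0,0,2,0,1,1])

```text
time: 9.4
tool_pos: [0.5862, -0.0621, 0.0172]
ee_rot: [3.14, 0.005, 0.233]
wrist_force: [-6.0, -5.4, 1.8]
width: 0.0137
finger_force: 30.0
```

```bash
python3 - <<'E'
from h import *
s=wsnap('w4'); print(s['o']['tool_pos'],s['o']['wrist_force'])
i=cv2.imread('pics/w4.png'); cv2.imwrite('pics/c4.png',cv2.resize(i[150:330,220:420],None,fx=3,fy=3))
E
```

```text
[ 0.58616347 -0.06207861  0.01724115] [-6.04784766 -5.41873031  1.76833113]
```

View pics/c4.png

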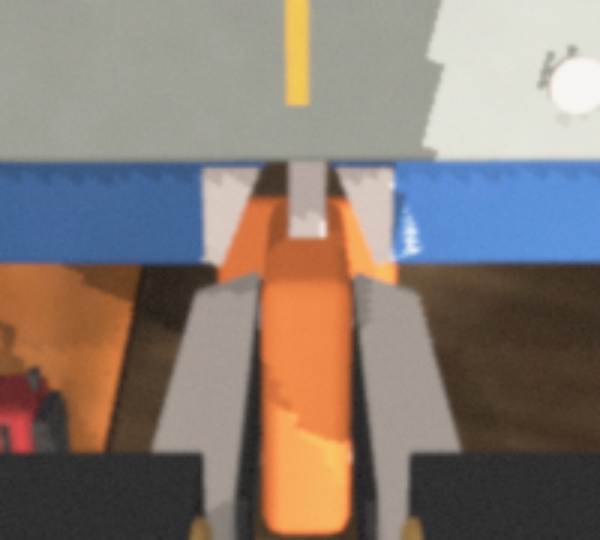

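The picture shows the gauge straight in gate 3 with the foot tucked under the face's edge line. I'll press a bit more to confirm contact.

Request:
arm_command(targets=[0,0,0,1,0,0,1,0,0,0,2,0,0,1,0,0,0,2,0,0,1])

```text
time: 9.75
tool_pos: [0.5864, -0.062, 0.0173]
ee_rot: [3.14, 0.009, 0.233]
wrist_force: [-10.6, -6.2, 4.8]
width: 0.0137
finger_force: 30.0
```

Request:
arm_command(targets=[0,0,0,-1,0,0,1,0,0,0,-1,0,0,1,0,0,0,-1,0,0,0.5,0,0,0,-1,0,0,0.4,0,0,0,-1,0,0,0.4,0,0,0,-1,0,0,0.4,0,0,0,-1,0,0,0.4])

```text
time: 10.45
tool_pos: [0.5893, -0.0598, 0.0176]
ee_rot: [-3.141, -0.001, 0.234]
wrist_force: [-0.4, 1.4, 0.4]
width: 0.0279
finger_force: 0.0
```

Request:
arm_command(targets=[0,0,0,0,0,-15,0.4,0,0,0,0,0,-45,0.4,0,0,0,0,0,-90,0.4,0,0,0,-35,0,-130,0.4,0,0,0,-75,0,-150,0.4,0,0,0,-110,0,-150,0.4,0,0,0,-110,0,-150,0.4])

```text
time: 11.15
tool_pos: [0.4797, -0.0861, 0.1701]
ee_rot: [3.14, -0.002, 0.232]
wrist_force: [0.7, 0.3, 0.2]
width: 0.0283
finger_force: 0.0
```

```bash
python3 - <<'E'
from h import *
s=wsnap('w5'); print(s['o']['tool_pos'],s['o']['width'],s['o']['time'])
i=cv2.imread('pics/w5.png'); cv2.imwrite('pics/c5.png',cv2.resize(i[20:240,200:460],None,fx=2.7,fy=2.7))
rz=s['range_z']
def P3(u,v):
    o,d=ray(s,u,v); return o+d*rz[v,u]
pts=np.array([P3(u,v) for v in range(30,260) for u in range(240,400)])
a=np.radians(13.4);x=np.array([np.cos(a),np.sin(a)]);n=np.array([-x[1],x[0]]);g3=np.array([.60545,-.0577])
X=(pts[:,:2]-g3)@x*1000;Y=(pts[:,:2]-g3)@n*1000
for lo,hi,x1 in [(.04,.052,-2),(.003,.009,0)]:
    k=(pts[:,2]>lo)&(pts[:,2]<hi)&(abs(Y)<25)&(X>-60)&(X<x1)
    print(k.sum(),X[k].min(),X[k].max(),Y[k].min(),Y[k].max(),pts[k,2].mean())
    if k.sum()>10: print(cv2.minAreaRect(np.c_[X[k],Y[k]].astype(np.float32)),np.polyfit(X[k],pts[k,2]*1000,1),np.polyfit(Y[k],pts[k,2]*1000,1))
E
```

```text
[ 0.47968736 -0.08612944  0.1701209 ] 0.028349071753484334 11.15
968 -43.57558286542783 -2.0005971165342564 -7.8738357467947555 5.948897111506527 0.047624542062675884
((-22.78715705871582, -0.931516170501709), (41.587745666503906, 13.80203914642334), 0.15762369334697723) [-2.23985136e-03  4.75747355e+01] [-1.01634603e-02  4.76140665e+01]
1025 -43.549392538069355 -0.3735565723586305 -24.901401676424744 24.26149393249807 0.007047527104859595
((-21.972217559814453, -0.3422527313232422), (43.1740837097168, 49.162784576416016), 0.05953381210565567) [-5.89739358e-03  6.91909551e+00] [-1.37360509e-03  7.04644031e+00]
```

View pics/c5.png

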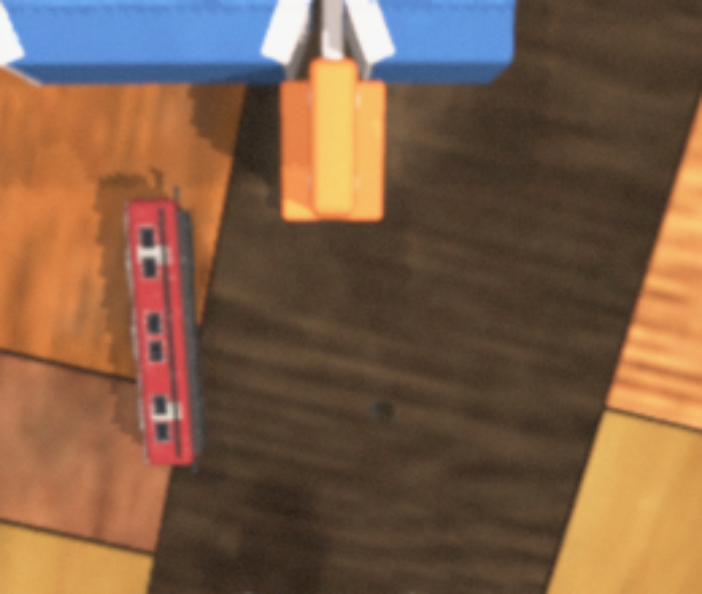

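The picture shows the foot against the face and the gauge straight and undisturbed. I'll check its height against the table, since the shoe could be holding it up.

```bash
python3 - <<'E'
from h import *
for f in ['w5','w1']:
    s=load(f); rz=s['range_z']
    def P3(u,v):
        o,d=ray(s,u,v); return o+d*rz[v,u]
    if f=='w5': boxes=dict(tableL=(285,300,60,95),tableR=(348,370,60,95),footL=(306,312,60,95),footR=(334,340,60,95),top=(318,329,50,95),tabBelow=(305,340,105,125))
    else: boxes=dict(tableR=(345,360,170,200),footL=(311,316,170,195),footR=(332,337,172,195),top=(321,328,172,205),tab=(310,340,215,230))
    for n,(a,b,c,d) in boxes.items():
        z=np.array([P3(u,v)[2] for v in range(c,d) for u in range(a,b)])*1000; print(f,n,np.median(z).round(2),z.std().round(2))
E
```

```text
w5 tableL -0.29 15.28
w5 tableR -0.07 0.82
w5 footL 7.08 23.59
w5 footR 7.12 23.59
w5 top 48.07 23.41
w5 tabBelow -0.12 22.85
w1 tableR -0.17 25.09
w1 footL 5.23 0.63
w1 footR 5.25 0.74
w1 top 46.33 21.71
w1 tab -0.18 17.77
```

It hangs about 1.8 mm above the table, gripped by the shoe. I'll press it down gently with the shut fingertips on the handle top.

Request:
arm_command(targets=[0,0,0,40,2,0,1,0,0,0,80,2,0,1,0,0,0,110,2,20,1,0,0,0,118,2,60,1,0,0,0,118,2,95,1,0,0,0,118,2,112,1,0,0,0,118,2,118,1,0,0,0,118,2,118,1])

```text
time: 12.0
tool_pos: [0.5975, -0.0597, 0.0487]
ee_rot: [-3.141, 0.001, 0.234]
wrist_force: [0.6, 0.0, 0.8]
width: 0.0007
finger_force: 0.0
```

Request:
arm_command(targets=[0,0,0,0,0,1,1,0,0,0,0,0,2,1,0,0,0,0,0,3,1,0,0,0,0,0,4,1,0,0,0,0,0,4,1])

```text
time: 12.5
tool_pos: [0.5978, -0.0603, 0.0466]
ee_rot: [3.141, -0.002, 0.233]
wrist_force: [-0.8, 0.2, 3.7]
width: 0.0007
finger_force: 1.8
```

Request:
arm_command(targets=[0,0,0,0,0,2,1,0,0,0,0,0,4,1,0,0,0,0,0,4,1])

```text
time: 12.8
tool_pos: [0.5983, -0.0602, 0.0462]
ee_rot: [3.14, -0.004, 0.234]
wrist_force: [-5.6, 1.3, 16.8]
width: 0.0007
finger_force: 8.2
```

Request:
arm_command(targets=[0,0,0,0,0,2,1,0,0,0,0,0,4,1,0,0,0,0,0,4,1])

```text
time: 13.1
tool_pos: [0.5987, -0.0602, 0.0461]
ee_rot: [3.139, -0.005, 0.234]
wrist_force: [-12.2, 2.1, 29.6]
width: 0.0004
finger_force: 14.8
```

Firmly seated (top at 46 mm). I'll lift off, retreat and check.

Request:
arm_command(targets=[0,0,0,0,0,-8,1,0,0,0,0,0,-40,1,0,0,0,0,0,-85,1,0,0,0,-40,0,-125,1,0,0,0,-80,0,-132,1,0,0,0,-115,0,-132,1,0,0,0,-115,0,-132,1])

```text
time: 13.8
tool_pos: [0.4823, -0.0873, 0.1697]
ee_rot: [3.141, 0.001, 0.231]
wrist_force: [0.5, -0.0, -0.6]
width: 0.0001
finger_force: 0.0
```

```bash
python3 - <<'E'
from h import *
s=wsnap('w6'); print(s['o']['tool_pos'],s['o']['width'],s['o']['time'])
rz=s['range_z']
def P3(u,v):
    o,d=ray(s,u,v); return o+d*rz[v,u]
pts=np.array([P3(u,v) for v in range(20,260) for u in range(240,400)])
a=np.radians(13.4);x=np.array([np.cos(a),np.sin(a)]);n=np.array([-x[1],x[0]]);g3=np.array([.60545,-.0577])
X=(pts[:,:2]-g3)@x*1000;Y=(pts[:,:2]-g3)@n*1000;Z=pts[:,2]*1000
k=(Z>41)&(Z<52)&(abs(Y)<25)&(X>-60)&(X<-2)
print('top',np.median(Z[k]),cv2.minAreaRect(np.c_[X[k],Y[k]].astype(np.float32)),np.polyfit(X[k],Z[k],1),np.polyfit(Y[k],Z[k],1))
k=(X>-40)&(X<-3)&(abs(abs(Y)-13)<3)&(Z<12);print('foot',k.sum(),np.median(Z[k]),np.polyfit(X[k],Z[k],1))
k=(X>-40)&(X<-3)&(Y<-25)&(Y>-35)&(Z<12);print('table',k.sum(),np.median(Z[k]))
i=cv2.imread('pics/w6.png'); cv2.imwrite('pics/c6.png',cv2.resize(i[0:300,100:500],None,fx=2,fy=2))
E
```

```text
[ 0.48227756 -0.08733817  0.1697453 ] 0.00010183682799528383 13.8
top 45.87812056722157 ((-22.723142623901367, -1.764369010925293), (13.829643249511719, 41.10322570800781), 89.50121307373047) [-2.25902166e-03  4.57138887e+01] [-1.06421715e-03  4.57622398e+01]
foot 546 5.068491905444144 [1.05630832e-03 5.08870706e+00]
table 459 0.011646762806072353
```

View pics/c6.png

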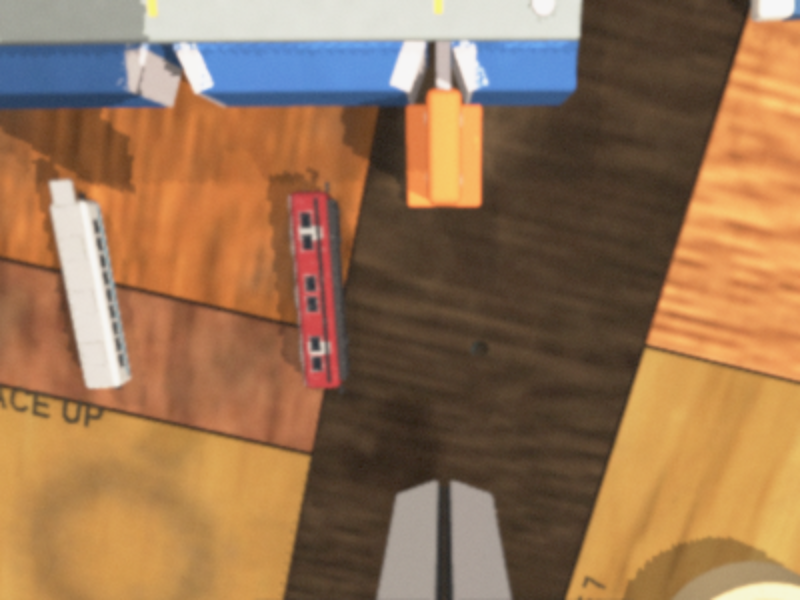

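The picture shows the gauge upright in gate 3, foot flush with the face and flat on the table. The trains are undisturbed.

```bash
python3 -c "
from bench import robot
print(robot.close_job())"
```

```text
the job is handed in; nothing more can be done
None
```

The gauge is fully home in gate 3 (the right-hand one), foot against the slitter's face, level on the table and let go. I did not probe gates 1 and 2, because gate 3 gave the right setting's steady light drag (about 3–4 N) and -y push. No bystander was touched, and the job was handed in at about 14 s.

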